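# Fetch the carrier box out of the curing hood and re-lay the strip moulds

## Robot

A 6-joint arm with a two-finger parallel gripper is mounted at the origin on a cart in front of the work surface, level with it; the furniture and walls round the work are solid. World frame = base frame: x ahead of the robot, y to its left, z up, the work surface at z = 0. Lengths are in m, angles in rad, forces in N, time in s.
With the tool pointing down it reaches from about 0.275 to 0.85 m from the base axis. Payload 5.2 kg.
Tool frame: the origin (TCP) lies on the centre line of the jaws, within the pads' length; the fingertips stand 8 mm ahead of it and the grasp point (between the pads) lies 11 mm behind it; z points along the fingers, y is the line along which they close (so a half turn about z gives the same grasp; the last joint's range is limited). The gripper opens to 85 mm and grips with 20 to 120 N. Pads are 22 mm wide; open, the fingers measure 114 mm over their backs; the gripper's body (76 mm by 85 mm) begins 54 mm behind the grasp point. The pads swing forward as they close: fully open they stand 13 mm farther back than shut.
Start: joints at [-1.514, 0.259, 1.535, -0, 1.348, -0.203], TCP at [0.141, -0.532, 0.239] pointing down, gripper open.
Joint ranges: [-3.14, 3.14], [-0.91, 2.08], [0.19, 2.58], [-1.22, 4.36], [0.22, 2.71], [-3.12, 3.12]. Speed limits (rad/s): [2.57, 2.57, 3.14, 3.14, 3.14, 3.14].

## Interface

Orientations are given as a rotation vector (axis times angle).
In Python, from station import bot gives the robot as it stands.
- The arm moves only by the tool drive_tool, never from a script. Its argument "series" is one flat list of numbers, 5 for each row, row after row: the shift along the world's x, y, z in m, then the turn about the world's z in degrees, then the closure, from -1 (fully open) to 1 (shut). A call has 1 to 8 rows; each row shifts and turns the commanded pose from where the row before left it; what a row does not reach is not made up. A row lasts 1/12 s, in which the tool goes at most 41.7 mm and 7.16 degrees, less where a joint would pass 70% of its speed; a pose out of reach is approached as far as the arm can. A call with a gripper value outside its range is refused whole. The fingers move at their own pace and stop on an object; the grip force is fixed at half the most. Time passes only in rows, so rows that do not move let the fingers close. It gives the time, the measured TCP pose, the force, the opening and the grip force at its end, in the units of the state.
- bot.observe(): the state, without advancing time (a new reading comes with each control period).
- bot.get_image(name): name is "scene" or "side" or "wrist"; returns a dict with "color" (480x640x3 uint8, blue, green, red), "z_map" (480x640 float32, m along the optical axis (not along the pixel's ray), 0 where there is no reading), "intrinsics" (3x3 intrinsics, pixels), "k1" (the pictures are not rectified: a ray, as slopes to the right and down, at radius r is drawn at 1 + k1 r^2 times it, then the intrinsics apply), "T" (4x4, takes a point from camera to world coordinates). Camera axes: x right, y down, z forward; pixel columns grow to the right and rows downward; lengths in m; the calibration is good to about 2 mm. A picture is of the moment at which its call begins.
- bot.close_job(): hands the job in; it is judged then, once.
Trained networks look in the newest picture that a camera, given by its name, has taken for a name from the list of things; names that differ only in an ending like _2 or _b are one class to them, and where a whole thing is asked for, a point or a joint stands for the part that bears it (a point fixed in the world has none). Each returns a list of dicts, best first, with "p" (0 to 1); they miss things now and then, are a little off and sometimes report something else, mostly with a low value. They report only what shows in the picture. A call takes as long as a camera call. They do not tell look-alikes from the thing itself.
- bot.regions_of(camera, label): "mask" (480x640 bool, what is visible of it) and "uv" ([column, row] in pixels, amid what is visible of it).
The state is a dict: "time_s": time; "q": joint angles; "qd": joint speeds; "joint_torque": joint torques, N m; "tool_pos": TCP position; "tcp_rot": TCP orientation; "contact_force": force on the tool from outside, world axes, zero at the start; "torque": the same for the moment, N m; "width": finger opening in m; "finger_force": force on a finger pad.
Only numpy, scipy, OpenCV 4.12 (cv2) and the standard library are available. Lean on these libraries where they do the work, as an engineer would, in place of code of your own. Each camera call takes 0.05 s, during which the arm holds its last target. There are 200 camera calls.

## Task

Two white strip moulds lie across the rails of the roller bed and block the way of the carrier box that stands half under its curing hood. Set both strips aside flat and side by side on the plywood board, then roll the carrier along the rollers until it is right up against the end stop, and only then lift it off and set it upright in the middle of the round cork mat. After that lay each strip back across the rails in the very place where it lay before, leaving the cup, jar and vial round the work alone.

Things in the scene. Friction and masses are not known exactly. Their poses are not given: they have to be found in the camera images.
- track: fixed roller bed 360 (x) x 114 mm, origin centre of underside. Side rails at y = +-51, 12 thick, tops 50 mm up; 15 free rollers in the 90 mm gap, tops 30 mm up. End stop at the -x end, towards the robot: inner face x = -165, 58 high. White hood over x = 115 to 180, roof underside 103, top 119 mm high. Yaw differs from start to start
- carrier: grey lidded box 110 (x) x 84 x 40 mm, about 0.25 kg, origin centre of underside, axes as the bed's. Black grip fin on the lid along x, 14 thick, 100 long, 40 to 65 mm above the origin. On the rollers near bed x = +108, 3 mm play to each rail, rolls very easily; the hood covers its rear 50 mm and the back of the fin. At the end stop its origin is at bed x = -110
- strip_short: shorter, wider white strip mould with X- and O-shaped hollows, 42 (x) x 136 (y) x 12 mm, 0.07 kg, origin centre of underside. It starts flat across both rails (underside 50 mm up, its y along the bed's y) near bed x = -3 or -95 mm, and must return to that very place (within 14 mm)
- strip_long: longer, narrower white strip mould with one long shallow hollow, 36 (x) x 163 (y) x 10 mm, 0.045 kg, origin centre of underside. It starts across the rails at the other of the two places, and must return to that very place (within 14 mm)
- board: rectangular plywood board lying fixed on the table, the side area for the strips, 160 (x) x 170 (y) x 8 mm high, origin at the centre of its underside. Both strips fit side by side, their length along the board's y, at about x = -38 and +38 mm
- mat: round cork mat lying fixed on the table, 140 mm across, 5 mm high, origin at the centre of its underside; the carrier's place
- cup: bystander: orange open cup, 84 mm across, 60 mm high, origin at the centre of its underside; loose, leave alone
- jar: bystander: jar of confetti with a screw lid, 39 mm across, 82 mm high, origin at the centre of its underside; loose, leave alone
- vial: bystander: small screw vial, 27 mm across, 45 mm high, origin at the centre of its underside; loose, leave alone
Mind the look-alikes: they are no part of the job. What is shaped like the carrier but turquoise is not meant.

How it is judged:
By the outcome, as a careful person would: the job done as asked, in the order asked, and still so for the second after the job is handed in, with the robot touching nothing.
It also fails if it takes over 128 s, if anything falls off the work surface, if the arm or the gripper's body presses on something with over 40 N, if the wrist force passes 120 N, or if a joint passes its speed limit or range.

## Working session

There is one attempt and no reset: what is moved stays moved. The work goes in short steps, Python scripts to look and compute and a tool call to move; the robot and the scene stay as the last step left them, time stands still between calls to the robot, and variables do not carry over. Pictures are saved under pics/ and viewed, at most 14 in all, crops included, and the job is handed in when it is done.

Besides the shell and the picture viewer there is one more tool, called as name(argument=value, ...) on one line, values as JSON. drive_tool: Moves the arm, as the interface text tells. Its arguments: {"type":"object","properties":{"series":{"type":"array","items":{"type":"number"}}},"required":["series"]}

```bash
ls; mkdir -p pics; cat > h.py <<'E'
import numpy as np, cv2
from station import bot
def unproj(im):
    K=im["intrinsics"];D=np.array([im["k1"],0,0,0,0.])
    v,u=np.mgrid[0:480,0:640]
    p=cv2.undistortPoints(np.stack([u.ravel(),v.ravel()],1).astype(np.float64)[:,None],K,D).reshape(480,640,2)
    z=im["z_map"];P=np.dstack([p[...,0]*z,p[...,1]*z,z])
    W=P@im["T"][:3,:3].T+im["T"][:3,3];W[z<=0]=np.nan
    return W
E
python3 - <<'E'
from h import *
for c in ["scene","side"]:
    im=bot.get_image(c);cv2.imwrite(f"pics/{c}0.png",im["color"]);W=unproj(im);np.save(f"{c}0.npy",W)
    for n in ["track","carrier","strip_short","strip_long","board","mat","cup","jar","vial"]:
        for r in bot.regions_of(c,n)[:3]:
            m=r["mask"];Q=W[m];print(c,n,round(r["p"],2),np.round(r["uv"]),m.sum(),np.round(np.nanmedian(Q,0),3))
print(bot.observe())
E
```

```text
pics
scene track 0.94 [304. 273.] 4954 [0.516 0.08  0.036]
scene carrier 0.71 [230. 400.] 3688 [0.33  0.388 0.039]
scene carrier 0.6 [276. 241.] 1265 [0.619 0.057 0.067]
scene strip_short 0.96 [326. 276.] 901 [0.443 0.065 0.058]
scene strip_long 0.81 [300. 255.] 712 [0.546 0.054 0.052]
scene board 0.56 [386. 254.] 1849 [ 0.469 -0.15   0.006]
scene mat 0.58 [409. 216.] 258 [ 0.54  -0.351  0.002]
scene cup 0.94 [316. 211.] 763 [ 0.688 -0.135  0.037]
scene jar 0.75 [358. 192.] 291 [ 0.689 -0.288  0.039]
scene vial 0.53 [315. 212.] 769 [ 0.691 -0.133  0.037]
scene vial 0.17 [304. 269.] 5248 [0.517 0.078 0.037]
side track 0.56 [336. 244.] 4249 [ 0.572 -0.004  0.035]
side carrier 0.57 [350. 227.] 728 [0.623 0.039 0.068]
side strip_long 0.64 [324. 233.] 441 [0.549 0.036 0.052]
side strip_long 0.21 [311. 335.] 338 [ 0.346 -0.349  0.022]
side board 0.58 [325. 299.] 2990 [ 0.447 -0.198  0.006]
side mat 0.8 [394. 338.] 2300 [ 0.496 -0.385  0.003]
side mat 0.23 [287. 237.] 450 [0.446 0.044 0.058]
side cup 0.94 [411. 253.] 951 [ 0.689 -0.158  0.039]
side cup 0.33 [323. 229.] 437 [0.548 0.042 0.052]
side jar 0.91 [452. 282.] 511 [ 0.689 -0.308  0.038]
side vial 0.66 [314. 335.] 332 [ 0.346 -0.349  0.022]
{'time_s': 1.0, 'q': array([-1.51383643e+00,  2.58585290e-01,  1.53502088e+00,  3.38129268e-05,
        1.34798270e+00, -2.02796085e-01]), 'qd': array([ 2.79480827e-05,  4.76765556e-04,  7.71578701e-04, -1.08023001e-03,
        3.64074157e-04, -7.55810865e-04]), 'joint_torque': array([-1.83156219e-03, -4.45932984e+01, -2.90903181e+01, -6.68972079e-04,
        9.04145145e-04, -1.36275332e-05]), 'tool_pos': array([ 0.14130077, -0.5315418 ,  0.23930927]), 'tcp_rot': array([3.11512862e+00, 4.06865161e-01, 5.12297471e-05]), 'contact_force': array([-0.53111984, -0.10262702,  0.33730363]), 'torque': array([-0.0120017 , -0.03407595, -0.03458362]), 'finger_force': 0.0, 'width': 0.08565910630412725}
```

View pics/scene0.png

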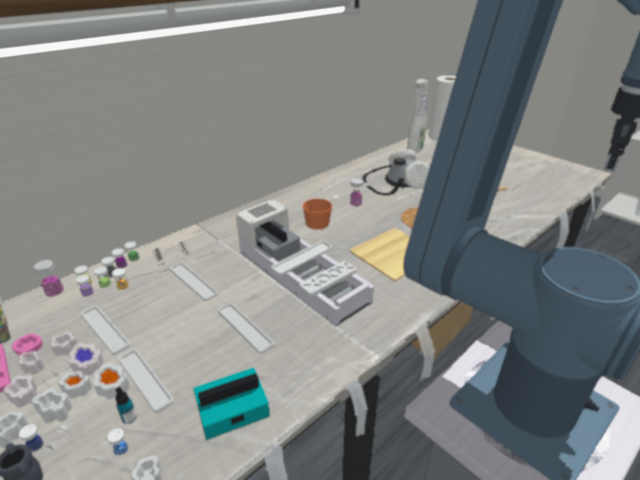

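View pics/side0.png

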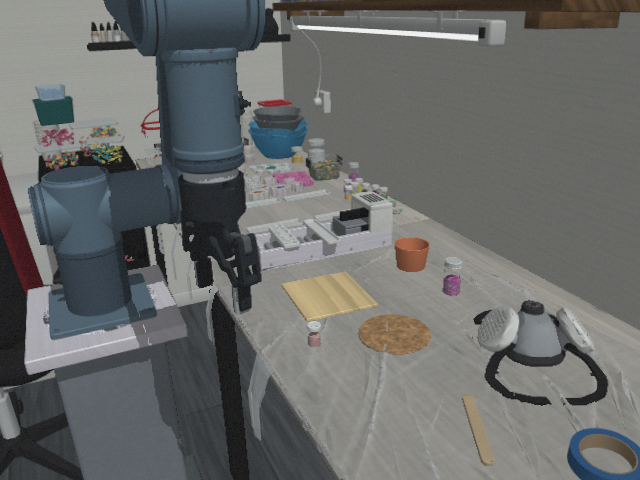

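```bash
cat > fit.py <<'E'
from h import *
def rect(P):
    # robust min area rect in xy
    r=cv2.minAreaRect((P[:,:2]*1000).astype(np.float32)); return np.round(r[0],1),np.round(r[1],1),round(r[2],1)
E
python3 - <<'E'
from fit import *
for c in ["scene","side"]:
    W=np.load(f"{c}0.npy"); bot.get_image(c)
    for n,z0,z1 in [("strip_short",.056,.07),("strip_long",.055,.068),("carrier",.058,.075),("board",.004,.014),("mat",.002,.01),("cup",.05,.07),("jar",.07,.09),("vial",.035,.055),("track",.04,.055)]:
        for r in bot.regions_of(c,n)[:2]:
            m=cv2.erode(r["mask"].astype(np.uint8),np.ones((2,2)))>0
            P=W[m];P=P[(P[:,2]>z0)&(P[:,2]<z1)]
            if len(P)>20: print(c,n,round(r["p"],2),len(P),rect(P),np.round(np.median(P[:,2]),4), np.round(P.mean(0),3))
E
```

```text
scene strip_short 0.69 516 (array([443.,  60.]), array([132.6,  39.4]), 86.1) 0.059 [0.441 0.065 0.059]
scene strip_long 0.57 110 (array([542. ,  49.4]), array([160. ,  35.3]), 88.6) 0.0564 [0.534 0.067 0.056]
scene carrier 0.93 513 (array([347.4, 380.9]), array([97.7, 18.5]), 72.6) 0.063 [0.346 0.383 0.063]
scene carrier 0.59 622 (array([647.2,  52.1]), array([105.7,  83. ]), 0.1) 0.0674 [0.632 0.06  0.067]
scene board 0.66 1475 (array([ 449.9, -178.8]), array([168.3, 154.6]), 86.9) 0.0059 [ 0.463 -0.16   0.006]
scene mat 0.67 132 (array([ 537.7, -351.1]), array([ 33.9, 108.9]), 29.3) 0.0031 [ 0.534 -0.349  0.003]
scene cup 0.72 127 (array([ 696.2, -137.6]), array([75.1, 85.8]), 46.0) 0.0534 [ 0.692 -0.135  0.054]
scene jar 0.81 63 (array([ 690.1, -295.2]), array([28.9, 34.8]), 14.1) 0.0774 [ 0.689 -0.29   0.077]
scene track 0.61 881 (array([542.4,  54.4]), array([114.1, 357.4]), 88.8) 0.0472 [0.474 0.071 0.047]
side strip_short 0.93 300 (array([445.2,  52.7]), array([134.1,  40.7]), 86.9) 0.0592 [0.445 0.046 0.059]
side strip_long 0.89 66 (array([544.4,  41.6]), array([158.7,  34.8
[... 253 characters left out ...]
 0.56 62 (array([ 730.9, -268.1]), array([135.6,  33.5]), 43.2) 0.0089 [ 0.691 -0.307  0.009]
side mat 0.85 1867 (array([ 497. , -385.1]), array([133.7, 133.7]), 34.5) 0.0034 [ 0.496 -0.386  0.003]
side mat 0.71 44 (array([ 344.6, -352.4]), array([11.7, 20.5]), 64.6) 0.0061 [ 0.345 -0.352  0.006]
side cup 0.73 203 (array([ 696.8, -142.3]), array([89.2, 75.1]), 57.5) 0.0541 [ 0.694 -0.146  0.054]
side jar 0.82 140 (array([ 692.8, -302.9]), array([32.4, 32.1]), 20.8) 0.0784 [ 0.691 -0.305  0.077]
side vial 0.53 117 (array([ 347.4, -345.9]), array([23.7, 22.2]), 26.5) 0.0424 [ 0.348 -0.347  0.041]
side track 0.8 588 (array([546.5,  44.6]), array([115.3, 359.3]), 88.3) 0.0458 [0.53  0.014 0.046]
```

The scene view shows the grey carrier under the hood at about (276,241), the long strip at (300,255) and the short strip at (326,276). The turquoise look-alike is at (230,400). The side view shows the mat at (394,335), board at (330,295), vial at (314,335), cup at (411,253) and jar at (452,280). The short strip lies at bed x ≈ -95 and the long one at ≈ -3. I'll move over the bed so the wrist camera can look.

drive_tool(series=[0.02,0.033,0.008,4.5,-1,0.02,0.033,0.008,4.5,-1,0.02,0.033,0.008,4.5,-1,0.02,0.033,0.008,4.5,-1,0.02,0.033,0.008,4.5,-1,0.02,0.033,0.008,4.5,-1,0.02,0.033,0.008,4.5,-1,0.02,0.033,0.008,4.5,-1])

```text
time_s: 2.67
tool_pos: [0.3018, -0.2658, 0.3039]
tcp_rot: [2.834, 1.354, 0.0]
contact_force: [1.1, -0.4, 0.6]
width: 0.0853
finger_force: 0.0
```

drive_tool(series=[0.02,0.033,0.008,4.5,-1,0.02,0.033,0.008,4.5,-1,0.02,0.033,0.008,4.5,-1,0.02,0.033,0.008,4.5,-1,0.02,0.033,0.008,4.5,-1,0.02,0.033,0.008,4.5,-1,0.02,0.033,0.008,4.5,-1,0,0,0,0,-1])

```text
time_s: 3.33
tool_pos: [0.444, -0.031, 0.3609]
tcp_rot: [2.352, 2.081, 0.007]
contact_force: [0.2, -0.6, -0.1]
width: 0.0855
finger_force: 0.0
```

```bash
python3 - <<'E'
from fit import *
im=bot.get_image("wrist");cv2.imwrite("pics/w1.png",im["color"]);W=unproj(im)
o=bot.observe();print(o["tool_pos"],o["tcp_rot"],o["q"],o["time_s"]);print(im["T"].round(3))
for n,z0,z1 in [("strip_short",.056,.07),("strip_long",.055,.068),("carrier",.062,.075),("carrier",.085,.1),("board",.004,.014),("track",.044,.0535)]:
    for r in bot.regions_of("wrist",n)[:2]:
        m=cv2.erode(r["mask"].astype(np.uint8),np.ones((2,2)))>0
        P=W[m];P=P[(P[:,2]>z0)&(P[:,2]<z1)]
        if len(P)>20: print(n,round(r["p"],2),len(P),rect(P),np.round(np.median(P[:,2]),4), np.round(P.mean(0),3))
E
```

```text
[ 0.44263439 -0.03349409  0.36004865] [2.35593218 2.07663544 0.00241658] [-3.28443929e-01  3.65670825e-03  1.54287359e+00  8.00690114e-04
  1.59336290e+00 -2.02571267e-01] 3.3833
[[ 0.993 -0.116 -0.036  0.454]
 [-0.122 -0.943 -0.311  0.05 ]
 [ 0.003  0.313 -0.95   0.496]
 [ 0.     0.     0.     1.   ]]
strip_short 0.59 2860 (array([447.7,  57.2]), array([135. ,  41.1]), 86.7) 0.0616 [0.448 0.061 0.061]
strip_long 0.58 1278 (array([546. ,  46.2]), array([162. ,  36.2]), 89.8) 0.0583 [0.548 0.053 0.058]
carrier 0.72 5093 (array([639.3,  48.8]), array([84.1, 85.1]), 89.0) 0.0699 [0.638 0.051 0.07 ]
carrier 0.72 924 (array([635.4,  49.7]), array([14.7, 65.7]), 88.1) 0.0946 [0.634 0.05  0.094]
board 0.77 10451 (array([ 453.2, -183. ]), array([169.8, 159.2]), 86.0) 0.0081 [ 0.454 -0.178  0.008]
board 0.18 3330 (array([ 501.2, -378.4]), array([133.8, 138.9]), 10.7) 0.0049 [ 0.5   -0.377  0.005]
track 0.9 3967 (array([530.1,  51.7]), array([113.6, 325.7]), 88.6) 0.05 [0.524 0.057 0.05 ]
```

View pics/w1.png

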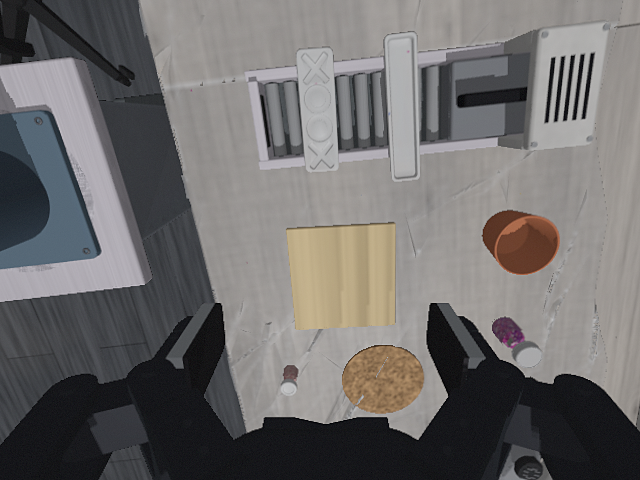

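The wrist view shows both strips, at (318,110) and (402,107), the fin at (490,97), the board at (342,275), and the mat at (383,378). I'll fit these more exactly from the pixel rays at the known heights.

```bash
cat >> fit.py <<'E'
def rays(im,m,h):
    K=im["intrinsics"];D=np.array([im["k1"],0,0,0,0.])
    v,u=np.nonzero(m)
    p=cv2.undistortPoints(np.stack([u,v],1).astype(float)[:,None],K,D)[:,0]
    d=np.c_[p,np.ones(len(p))]@im["T"][:3,:3].T;t=im["T"][:3,3]
    return t+d*((h-t[2])/d[:,2])[:,None]
def look(cam,names):
    im=bot.get_image(cam);out={}
    for n,h in names:
        for r in bot.regions_of(cam,n)[:2]:
            m=cv2.morphologyEx(r["mask"].astype(np.uint8),cv2.MORPH_OPEN,np.ones((5,5)))
            P=rays(im,m,h);print(n,round(r["p"],2),rect(P),(P.mean(0)*1000).round(1))
    return im
E
python3 - <<'E'
from fit import *
im=look("wrist",[("strip_short",.06),("strip_long",.058),("board",.008),("mat",.005),("vial",.02),("cup",.06)])
W=unproj(im); r=bot.regions_of("wrist","track")[0]["mask"]
P=W[r];P=P[(abs(P[:,2]-.05)<.002)]*1000
# rails: outer edges
P=P[(P[:,0]<600)]
for th in np.arange(-4,2,.25):
    a=np.radians(th);y=-np.sin(a)*P[:,0]+np.cos(a)*P[:,1];x=np.cos(a)*P[:,0]+np.sin(a)*P[:,1]
    h=np.histogram(y,bins=np.arange(-60,140,1.))[0];print(th,np.percentile(y,[.5,99.5]).round(1),(h**2).sum(),x.min().round(1))
F=W[120-60:130,440:540].reshape(-1,3);F=F[(abs(F[:,2]-.095)<.004)]
v=F[:,:2]-F[:,:2].mean(0);u=np.linalg.svd(v)[2][0] if 0 else np.linalg.eigh(v.T@v)[1][:,1]
print("fin",rect(F),F.mean(0),np.degrees(np.arctan2(u[1],u[0])))
E
```

```text
strip_short 0.68 (array([447.2,  58.3]), array([136.1,  42.1]), 86.8) [447.9  62.   60. ]
strip_long 0.77 (array([545.5,  46.9]), array([162.7,  37.9]), 89.3) [545.5  52.9  58. ]
board 0.65 (array([ 452.9, -181.5]), array([172.3, 161.4]), 85.5) [ 453.6 -177.6    8. ]
mat 0.57 (array([ 499.6, -377.8]), array([139.2, 137.5]), 82.6) [ 500.2 -375.9    5. ]
vial 0.8 (array([ 347.4, -344.7]), array([57.9, 26.6]), 77.9) [ 348.  -345.3   20. ]
cup 0.88 (array([ 690.7, -129.7]), array([ 83.7, 104.1]), 35.9) [ 689.3 -132.1   60. ]
-4.0 [ 26.3 147.6] 174596 359.4
-3.75 [ 24.7 145.2] 203851 360.0
-3.5 [ 23.  142.6] 227234 360.6
-3.25 [ 21.3 140.1] 245138 361.2
-3.0 [ 19.6 137.6] 256153 361.7
-2.75 [ 18.  135.1] 265749 362.3
-2.5 [ 16.2 132.6] 275541 362.8
-2.25 [ 14.4 130.2] 284789 363.4
-2.0 [ 12.7 127.8] 293691 363.9
-1.75 [ 11.1 125.4] 301565 364.4
-1.5 [  9.2 123.1] 308083 364.9
-1.25 [  7.2 121. ] 309037 365.4
-1.0 [  4.9 119.1] 303375 365.9
-0.75 [  2.5 117.2] 295615 366.2
-0.5 [1.000e-01 1.155e+02] 287799 366.2
-0.25 [ -2.3 113.9] 278415 366.2
0.0 [ -4.8 112.2] 268085 366.2
0.25 [ -7.4 110.5] 258825 366.3
0.5 [ -9.9 108.8] 249291 366.3
0.75 [-12.4 107.1] 239943 366.2
1.0 [-15.  105.4] 230429 366.2
1.25 [-17.5 103.8] 219781 366.2
1.5 [-20.  102.1] 210715 366.2
1.75 [-22.6 100.4] 201685 366.1
fin (array([634.7,  30. ]), array([53.7, 65.6]), 87.8) [0.63489289 0.04918468 0.09454086] 175.59791693034015
```

drive_tool(series=[0.001,0.0145,-0.033,0.6,-0.4,0.001,0.0135,-0.033,0.6,-0.4,0.001,0.0135,-0.033,0.6,-0.4,0.001,0.0135,-0.033,0.6,-0.4,0.001,0.0135,-0.033,0.6,-0.4,0.001,0.0135,-0.033,0.6,-0.4,0,0.0125,-0.033,0.6,-0.4,0,0,-0.028,0.2,-0.4])

```text
time_s: 4.75
tool_pos: [0.4464, 0.0598, 0.0984]
tcp_rot: [-2.28, -2.16, 0.0]
contact_force: [0.5, -0.7, 0.2]
width: 0.0601
finger_force: 0.0
```

```bash
python3 - <<'E'
from fit import *
bot.get_image("wrist")
im=bot.get_image("wrist");cv2.imwrite("pics/w2.png",im["color"])
o=bot.observe();print(o["tool_pos"],o["tcp_rot"],o["width"],o["time_s"])
E
```

```text
[0.44372206 0.0588297  0.09657427] [-2.27640941 -2.15473352  0.00936578] 0.05972268419714068 4.85
```

View pics/w2.png

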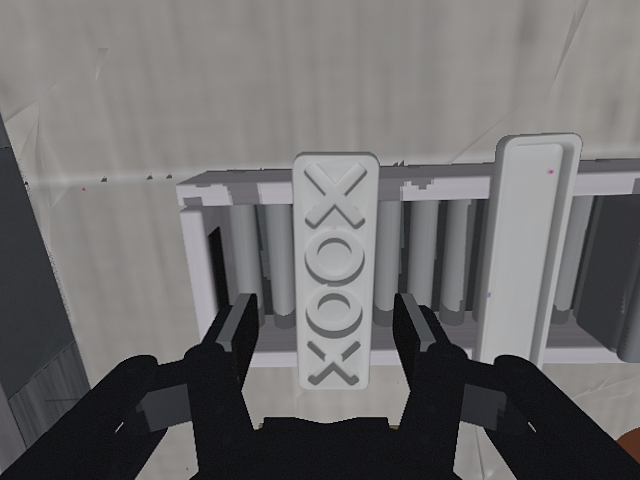

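The wrist view shows the jaws straddling the short strip: fingertips at about (240,300) and (405,300), strip centre near (335,270). I'll go down gently.

drive_tool(series=[0,-0.001,-0.013,0,-0.4,0,0,-0.013,0,-0.4,0,0,-0.011,0,-0.4,0,0,0,0,-0.4])

```text
time_s: 5.18
tool_pos: [0.4474, 0.0566, 0.0634]
tcp_rot: [-2.283, -2.157, 0.001]
contact_force: [-0.4, 0.6, -1.0]
width: 0.0601
finger_force: 0.0
```

```bash
python3 -c "
from station import bot
o=bot.observe();print(o['tool_pos'],o['tcp_rot'],o['width'],o['time_s'],o['contact_force'])"
```

```text
[0.44735828 0.05658183 0.0633849 ] [-2.28311699e+00 -2.15711366e+00  1.03676912e-03] 0.06006899019370195 5.1833 [-0.35846135  0.59412867 -1.00685143]
```

drive_tool(series=[0,0.0015,-0.005,0,-0.4,0,0,0,0,0,0,0,0,0,0.6,0,0,0,0,0.6,0,0,0,0,0.6,0,0,0,0,0.6])

```text
time_s: 5.68
tool_pos: [0.4483, 0.0583, 0.0596]
tcp_rot: [2.281, 2.157, 0.002]
contact_force: [-1.1, 0.8, 7.3]
width: 0.0399
finger_force: 61.2
```

drive_tool(series=[0,0,0.015,0,0.6,0,0,0.03,0,0.6,-0.004,-0.033,0.005,0,0.6,-0.005,-0.036,0,-0.2,0.6,-0.005,-0.036,0,-0.2,0.6,-0.005,-0.036,0,-0.2,0.6,-0.005,-0.036,0,-0.2,0.6,-0.005,-0.034,0,0,0.6])

```text
time_s: 6.35
tool_pos: [0.4181, -0.1545, 0.109]
tcp_rot: [2.297, 2.141, 0.0]
contact_force: [0.4, -0.5, -0.3]
width: 0.0401
finger_force: 60.9
```

drive_tool(series=[-0.004,-0.026,-0.02,0,0.6,0,0,-0.03,0,0.6,0,0,-0.02,0,0.6,0,0,-0.01,0,0.6,0,0,0,0,0.6])

```text
time_s: 6.77
tool_pos: [0.4128, -0.1779, 0.0265]
tcp_rot: [-2.296, -2.138, 0.001]
contact_force: [-1.2, -0.3, -0.5]
width: 0.04
finger_force: 60.8
```

```bash
python3 - <<'E'
from fit import *
im=bot.get_image("wrist");cv2.imwrite("pics/w3.png",im["color"])
o=bot.observe();print(o["tool_pos"],o["tcp_rot"],o["width"],o["contact_force"],o["time_s"])
E
```

```text
[ 0.41364622 -0.1782611   0.02775667] [-2.29665999e+00 -2.14021251e+00  5.82157571e-04] 0.04009184015999254 [-0.6997617   0.65673319 -0.26155793] 6.8167
```

View pics/w3.png

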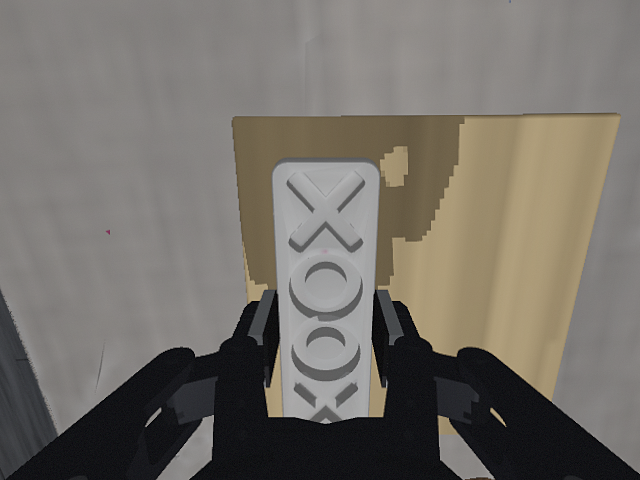

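The wrist view shows the short strip held level over the board's left half, centred at about (325,290). I'll lower it the rest of the way.

drive_tool(series=[0.001,0,-0.005,0,0.6,0,0,-0.003,0,0.6,0,0,-0.001,0,0.6,0,0,0,0,0.6])

```text
time_s: 7.15
tool_pos: [0.4156, -0.1785, 0.0197]
tcp_rot: [2.297, 2.142, 0.0]
contact_force: [-0.2, -0.7, -1.0]
width: 0.0399
finger_force: 60.8
```

drive_tool(series=[0,0,-0.001,0,-0.2,0,0,0,0,-0.3,0,0,0,0,-0.3,0,0,0.02,0,-0.3,0,0,0.035,0,-0.3,0.01,0.02,0.03,0,-0.3,0.02,0.034,0.01,0.5,-0.3,0.02,0.034,0,0.6,-0.3])

```text
time_s: 7.82
tool_pos: [0.468, -0.0913, 0.1171]
tcp_rot: [2.275, 2.156, 0.004]
contact_force: [1.5, -0.5, -0.2]
width: 0.0554
finger_force: 0.0
```

drive_tool(series=[0.02,0.034,0,0.6,-0.3,0.02,0.034,0,0.6,-0.3,0.02,0.034,0,0.6,-0.3,0.02,0.034,0,0.6,-0.3,0,0.0005,0,0,-0.3,0,0,-0.015,0,-0.3,0,0,-0.015,0,-0.3,0,0,0,0,-0.3])

```text
time_s: 8.48
tool_pos: [0.5431, 0.0463, 0.0808]
tcp_rot: [-2.228, -2.21, 0.005]
contact_force: [-0.4, 0.7, 1.0]
width: 0.0552
finger_force: 0.0
```

```bash
python3 - <<'E'
from fit import *
im=bot.get_image("wrist");cv2.imwrite("pics/w4.png",im["color"])
o=bot.observe();print(o["tool_pos"],o["tcp_rot"],o["width"],o["contact_force"],o["time_s"])
look("wrist",[("strip_long",.058)])
E
```

```text
[0.54375129 0.04601747 0.08203343] [-2.22908523 -2.20963905  0.00387215] 0.05522074168510695 [0.12075182 0.6646719  0.64881918] 8.5333
strip_long 0.93 (array([546.5,  47.2]), array([162.5,  36.1]), 89.6) [546.7  58.5  58. ]
```

View pics/w4.png

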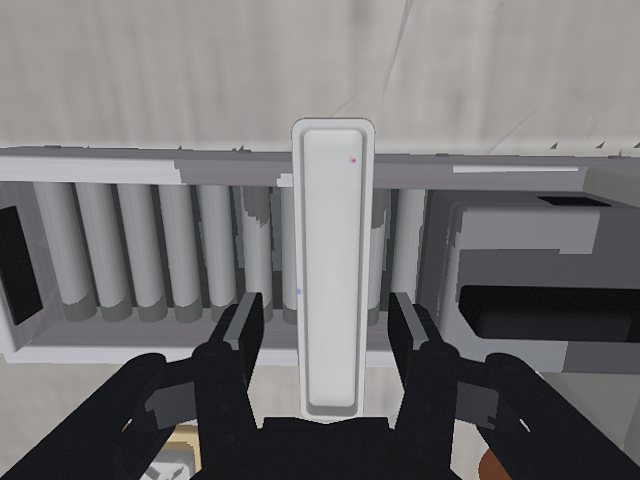

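The wrist view shows the long strip centred between the jaws at (333,270), with room to the carrier front at about (440,300). Going down to grasp it.

drive_tool(series=[0,0,-0.013,0.2,-0.3,0,0,-0.009,0,-0.3,0,0,-0.0035,0,-0.3,0,0,0,0,-0.3,0,0,0,0,0.1,0,0,0,0,0.6,0,0,0,0,0.6,0,0,0,0,0.6])

```text
time_s: 9.3
tool_pos: [0.546, 0.0459, 0.0587]
tcp_rot: [2.227, 2.214, 0.002]
contact_force: [-0.1, -0.9, 4.1]
width: 0.0343
finger_force: 60.2
```

drive_tool(series=[0,0,0.015,0,0.6,0,0,0.03,0,0.6,-0.007,-0.033,0.005,-0.6,0.6,-0.008,-0.035,0,-0.6,0.6,-0.008,-0.035,0,-0.6,0.6,-0.008,-0.035,0,-0.6,0.6,-0.008,-0.035,0,-0.6,0.6,-0.008,-0.035,0,-0.6,0.6])

```text
time_s: 9.97
tool_pos: [0.4977, -0.1635, 0.1081]
tcp_rot: [2.296, 2.144, 0.0]
contact_force: [0.3, 0.9, -0.1]
width: 0.0338
finger_force: 59.9
```

drive_tool(series=[-0.008,-0.023,-0.02,0,0.6,0,0,-0.03,0,0.6,0,0,-0.02,0,0.6,0,0,-0.01,0,0.6,0,0,-0.006,0,0.6,0,0,-0.003,0,0.6,0,0,0,0,0.6])

```text
time_s: 10.55
tool_pos: [0.4907, -0.1848, 0.0189]
tcp_rot: [2.295, 2.145, 0.0]
contact_force: [1.2, -0.1, -0.7]
width: 0.0342
finger_force: 59.9
```

```bash
python3 - <<'E'
from fit import *
im=bot.get_image("wrist");cv2.imwrite("pics/w5.png",im["color"])
o=bot.observe();print(o["tool_pos"],o["tcp_rot"],o["width"],o["contact_force"],o["time_s"])
E
```

```text
[ 0.49103277 -0.18496666  0.0194831 ] [2.29427009e+00 2.14442031e+00 4.56423274e-04] 0.034087560503054795 [ 0.60693312 -0.38468109  0.09531343] 10.6
```

View pics/w5.png

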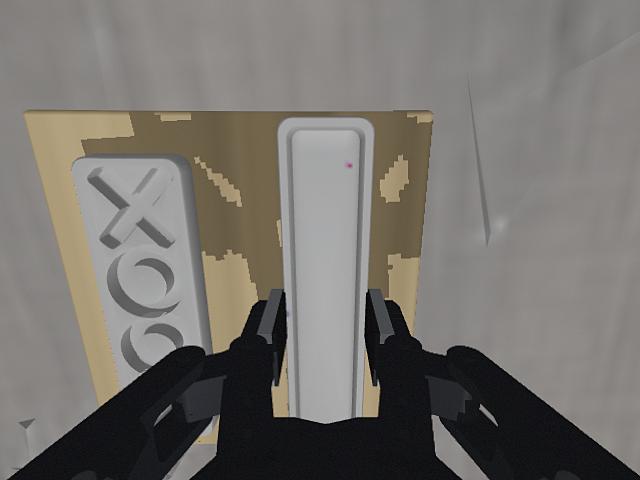

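The wrist view shows both strips side by side over the board, the long one at (325,270) just above the surface. I'll release it, lift and turn towards the fin.

drive_tool(series=[0,0,-0.001,0,-0.1,0,0,0,0,-0.1,0,0,0,0,-0.1,0,0,0.02,0,-0.1,0,0,0.035,0,-0.1,0,0,0.035,7,-0.1,0,0,0.035,7,-0.1,0.013,0.024,0.01,7,-0.2])

```text
time_s: 11.27
tool_pos: [0.5051, -0.1653, 0.1589]
tcp_rot: [1.857, 2.521, -0.001]
contact_force: [2.0, -1.0, -0.9]
width: 0.0516
finger_force: 0.0
```

drive_tool(series=[0.0125,0.023,0,7,-0.3,0.0125,0.023,0,7,-0.3,0.0125,0.023,0,7,-0.3,0.0125,0.023,0,7,-0.3,0.0125,0.023,0,7,-0.3,0.0125,0.023,0,7,-0.3,0.0125,0.023,0,7,-0.3,0.0125,0.023,0,7,-0.3])

```text
time_s: 11.93
tool_pos: [0.6038, 0.0243, 0.1533]
tcp_rot: [0.452, 3.108, -0.0]
contact_force: [0.3, 0.8, 0.5]
width: 0.0555
finger_force: 0.0
```

drive_tool(series=[0.0125,0.023,0,7,-0.3,0.006,0.005,0,7,-0.3,0,0,0,1.5,-0.3,0,0,0,0,-0.3])

```text
time_s: 12.27
tool_pos: [0.6221, 0.052, 0.153]
tcp_rot: [0.035, 3.141, -0.0]
contact_force: [-0.7, 0.0, 0.5]
width: 0.0553
finger_force: 0.0
```

```bash
python3 - <<'E'
from fit import *
im=bot.get_image("wrist");cv2.imwrite("pics/w6.png",im["color"]);W=unproj(im)
o=bot.observe();print(o["tool_pos"],o["tcp_rot"],o["width"],o["contact_force"],o["time_s"],o["q"])
m=bot.regions_of("wrist","carrier")[0]["mask"];P=W[m]
F=P[abs(P[:,2]-.095)<.003];v=F[:,:2]-F[:,:2].mean(0);u=np.linalg.eigh(v.T@v)[1][:,1]
print(rect(F),F.mean(0),u)
E
```

```text
[0.62179244 0.05141826 0.15299285] [ 3.89508634e-02  3.14122035e+00 -1.94896484e-04] 0.055521575347489534 [-0.00670746 -1.11042337 -0.79001206] 12.3167 [-9.59658668e-02  4.54410000e-01  1.46661276e+00 -1.20020116e-04
  1.22042919e+00 -1.64192245e+00]
(array([636.7,  49.3]), array([13.9, 67. ]), 89.0) [0.63465448 0.0496555  0.09474142] [-0.99970519  0.02428033]
```

View pics/w6.png

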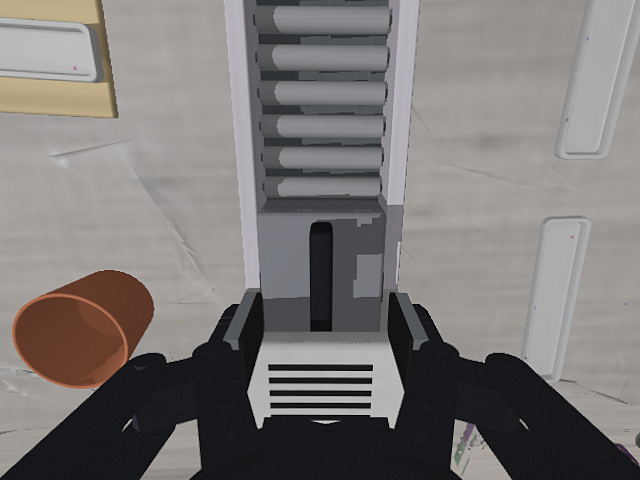

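The wrist view shows the fin at (320,275), midway between the jaws, with the fin's front end at (320,225) and the hood at (325,380). I'll go down and grip the fin ahead of the hood.

drive_tool(series=[0,-0.001,-0.03,0,-0.3,0,0,-0.025,0,-0.3,0,0,-0.012,0,-0.3,0,0,-0.004,0,-0.3,0,0,0,0,0.4,0,0,0,0,1,0,0,0,0,1,0,0,0,0,1])

```text
time_s: 13.03
tool_pos: [0.6231, 0.0497, 0.0837]
tcp_rot: [0.039, 3.138, -0.001]
contact_force: [-0.3, -0.4, 0.3]
width: 0.0128
finger_force: 58.6
```

drive_tool(series=[0,0,0,0,1,0,0,0,0,1])

```text
time_s: 13.2
tool_pos: [0.623, 0.0497, 0.0836]
tcp_rot: [0.039, 3.138, -0.001]
contact_force: [0.0, -1.0, 6.4]
width: 0.0127
finger_force: 59.4
```

drive_tool(series=[-0.01,0.0002,0,0,1,-0.02,0.0005,0,0,1,-0.03,0.0007,0,0,1,-0.03,0.0007,0,0,1,-0.03,0.0007,0,0,1,-0.03,0.0007,0,0,1,-0.025,0.0006,0,0,1,-0.02,0.0005,0,0,1])

```text
time_s: 13.87
tool_pos: [0.427, 0.0544, 0.0835]
tcp_rot: [0.039, 3.136, -0.001]
contact_force: [0.2, -0.3, 9.4]
width: 0.0127
finger_force: 59.8
```

drive_tool(series=[-0.01,0.0003,0,0,1,-0.004,0.0001,0,0,1,-0.002,0,0,0,1,-0.002,0,0,0,1,-0.002,0,0,0,1,0,0,0,0,1])

```text
time_s: 14.37
tool_pos: [0.4084, 0.0549, 0.0835]
tcp_rot: [0.039, 3.137, -0.001]
contact_force: [-0.8, 0.3, 11.0]
width: 0.0128
finger_force: 60.2
```

```bash
python3 - <<'E'
from fit import *
im=bot.get_image("side");W=unproj(im);cv2.imwrite("pics/s7.png",im["color"])
o=bot.observe();print(o["tool_pos"],o["width"],o["contact_force"],o["time_s"])
E
```

```text
[0.40836901 0.0548777  0.08351029] 0.012588704208676943 [-1.25937897  0.89402594 11.28000968] 14.4167
```

drive_tool(series=[-0.002,0,0,0,1,-0.002,0,0,0,1,0,0,0,0,1])

```text
time_s: 14.67
tool_pos: [0.4064, 0.0549, 0.0836]
tcp_rot: [0.04, 3.133, -0.0]
contact_force: [5.5, 1.5, 3.4]
width: 0.0127
finger_force: 59.2
```

drive_tool(series=[-0.002,0,0,0,1,0,0,0,0,1])

```text
time_s: 14.83
tool_pos: [0.4061, 0.0549, 0.0838]
tcp_rot: [0.04, 3.129, -0.0]
contact_force: [9.9, 3.1, -1.4]
width: 0.0125
finger_force: 58.6
```

```bash
python3 - <<'E'
from fit import *
im=bot.get_image("wrist");cv2.imwrite("pics/w7.png",im["color"])
o=bot.observe();print(o["tool_pos"],o["width"],o["contact_force"],o["time_s"])
E
```

```text
[0.40610185 0.05487242 0.08383731] 0.012426198626293447 [ 8.87134268  2.78010228 -0.64963714] 14.8833
```

View pics/w7.png

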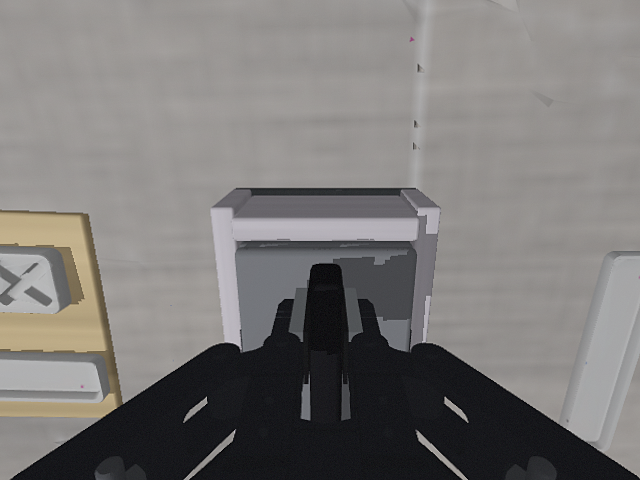

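The wrist view shows the carrier's front edge at about (325,243) flush against the end-stop wall at (325,230), and the force rises while the motion has stopped. It is at the stop, so I'll lift it and carry it to the mat.

drive_tool(series=[0.004,0,0,0,1,0,0,0.01,0,1,0,0,0.02,0,1,0,0,0.03,0,1,0,0,0.02,0,1,0.004,-0.025,0,0,1,0.006,-0.039,0,0,1,0.006,-0.039,0,0,1])

```text
time_s: 15.55
tool_pos: [0.4206, -0.0483, 0.1625]
tcp_rot: [0.033, 3.14, -0.0]
contact_force: [1.6, 0.3, -3.3]
width: 0.0128
finger_force: 59.5
```

drive_tool(series=[0.006,-0.039,0,0,1,0.006,-0.039,0,0,1,0.006,-0.039,0,0,1,0.006,-0.039,0,0,1,0.006,-0.039,0,0,1,0.006,-0.039,0,0,1,0.006,-0.039,0,0,1,0.005,-0.035,0,0,1])

```text
time_s: 16.22
tool_pos: [0.4675, -0.3582, 0.1615]
tcp_rot: [-0.04, -3.141, -0.0]
contact_force: [1.0, -0.3, -2.0]
width: 0.0128
finger_force: 59.5
```

drive_tool(series=[0.001,-0.02,-0.02,0,1,0,0,-0.03,0,1,0,0,-0.02,0,1,0,0,0,0,1])

```text
time_s: 16.55
tool_pos: [0.4658, -0.3736, 0.0865]
tcp_rot: [-0.04, -3.134, -0.013]
contact_force: [-1.0, 0.5, -3.4]
width: 0.0127
finger_force: 59.5
```

```bash
python3 - <<'E'
from fit import *
for c in ["side","wrist"]:
    im=bot.get_image(c)
    cv2.imwrite(f"pics/{c}8.png",im["color"] if c=="wrist" else cv2.resize(im["color"][180:420,240:560],None,fx=2,fy=2))
o=bot.observe();print(o["tool_pos"],o["tcp_rot"],o["width"],o["contact_force"],o["time_s"])
look("wrist",[("mat",.005)])
E
```

```text
[ 0.46825291 -0.37533621  0.09115712] [-0.0386948  -3.13948041 -0.0033056 ] 0.012912624620337206 [ 0.69366642 -0.56631458 -1.66904783] 16.65
mat 0.86 (array([ 474.6, -385.5]), array([ 86.6, 137. ]), 12.0) [ 457.2 -393.5    5. ]
```

View pics/side8.png

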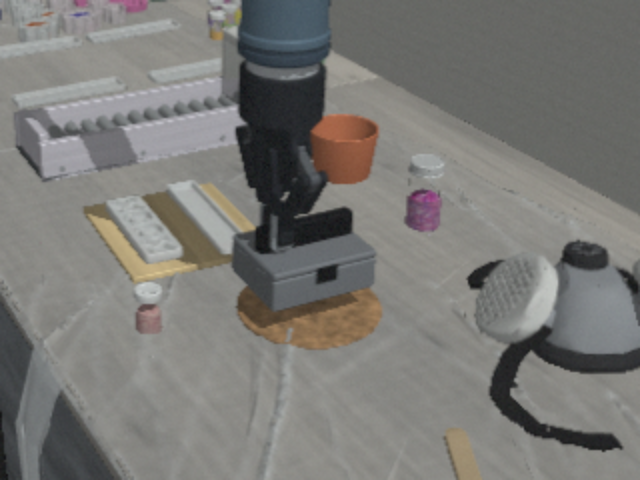

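The side view shows the carrier held level over the mat, with the strips resting flat on the board. I'll refine the mat centre with a circle fit before lowering.

```bash
python3 - <<'E'
from fit import *
from scipy.optimize import least_squares
for c in ["wrist","side"]:
    im=bot.get_image(c);m=bot.regions_of(c,"mat")[0]["mask"]
    m=cv2.morphologyEx(m.astype(np.uint8),cv2.MORPH_OPEN,np.ones((5,5)))
    e=max(cv2.findContours(m,0,1)[0],key=len)[:,0];mm=np.zeros((480,640));mm[e[:,1],e[:,0]]=1
    P=rays(im,mm,.005)[:,:2]*1000
    r=least_squares(lambda p:np.clip(np.hypot(*(P-p).T)-69.5,-20,20),[499,-380],loss="cauchy",f_scale=1.5);print(c,r.x,r.cost,len(P))
    k=bot.regions_of(c,"carrier")[0]["mask"];W=unproj(im)[k];F=W[(W[:,2]>np.nanpercentile(W[:,2],95)-.006)];print(rect(F),F[:,2].mean())
o=bot.observe();print(o["tool_pos"])
E
```

```text
wrist [ 500.38898418 -378.81690927] 1114.6783874787795 512
(array([ 483., -372.]), array([68.3, 42. ]), 16.4) 0.10445192729043049
side [ 496.16417928 -385.26799212] 329.0274864896047 169
(array([ 497.6, -379.8]), array([97.5, 15.7]), 0.0) 0.10110133895464975
[ 0.46923132 -0.37622456  0.09287418]
```

drive_tool(series=[0,-0.003,-0.015,0,1,0,0,-0.01,0,1,0,0,-0.006,0,1,0,0,-0.003,0,1,0,0,0,0,1,0,0,0,0,1])

```text
time_s: 17.55
tool_pos: [0.4684, -0.3786, 0.0586]
tcp_rot: [-0.038, -3.14, -0.001]
contact_force: [-4.0, 1.7, 5.2]
width: 0.0128
finger_force: 60.7
```

drive_tool(series=[0,0,0,0,0.6,0,0,0,0,0.2,0,0,0,0,0.2,0,0,0.015,0,0.2,0,0,0.03,0,0.2,0,0,0.04,0,0,0,0,0.04,-7,0,0,0,0.03,-7,0])

```text
time_s: 18.22
tool_pos: [0.4694, -0.3796, 0.2161]
tcp_rot: [0.429, 3.11, -0.003]
contact_force: [-0.5, 0.0, -0.2]
width: 0.0427
finger_force: 0.0
```

```bash
python3 - <<'E'
from fit import *
from scipy.optimize import least_squares
for c in ["side","wrist"]:
    im=bot.get_image(c)
    if c=="side":cv2.imwrite("pics/side9.png",cv2.resize(im["color"][180:420,240:560],None,fx=2,fy=2))
    k=bot.regions_of(c,"carrier")[0]["mask"];W=unproj(im)[k];F=W[abs(W[:,2]-.07)<.004];print(c,rect(F),F[:,2].mean(),len(F))
    m=bot.regions_of(c,"mat")[0]["mask"].astype(np.uint8)
    e=max(cv2.findContours(m,0,1)[0],key=len)[:,0];mm=np.zeros((480,640));mm[e[:,1],e[:,0]]=1
    P=rays(im,mm,.005)[:,:2]*1000
    r=least_squares(lambda p:np.hypot(*(P-p).T)-69.5,[499,-380],loss="cauchy",f_scale=1.5);print(r.x,r.cost,len(P))
o=bot.observe();print(o["tool_pos"],o["tcp_rot"],o["q"])
look("wrist",[("strip_short",.02),("strip_long",.018)])
E
```

```text
side (array([0., 0.]), array([0., 0.]), 0.0) nan 0
[ 495.67348958 -384.93401687] 447.46445691323765 166
wrist (array([ 498.4, -378.6]), array([14.1, 99.6]), 88.6) 0.06971893258672153 1752
[ 499.82981576 -379.71181176] 464.76217319080894 196
[ 0.46826845 -0.37839596  0.21133519] [-4.19614726e-01 -3.11157425e+00 -2.67004703e-03] [-8.64757872e-01  3.71881907e-01  1.44474270e+00  3.22188152e-05
  1.32748157e+00 -2.16746722e+00]
strip_short 0.97 (array([ 415.5, -181.5]), array([137.9,  42.5]), 86.0) [ 414.9 -180.    20. ]
strip_long 0.59 (array([ 489.7, -185.8]), array([165.1,  38.8]), 86.2) [ 489.7 -184.1   18. ]<stdin>:6: RuntimeWarning: Mean of empty slice.
  ret = ret.dtype.type(ret / rcount)
```

View pics/side9.png

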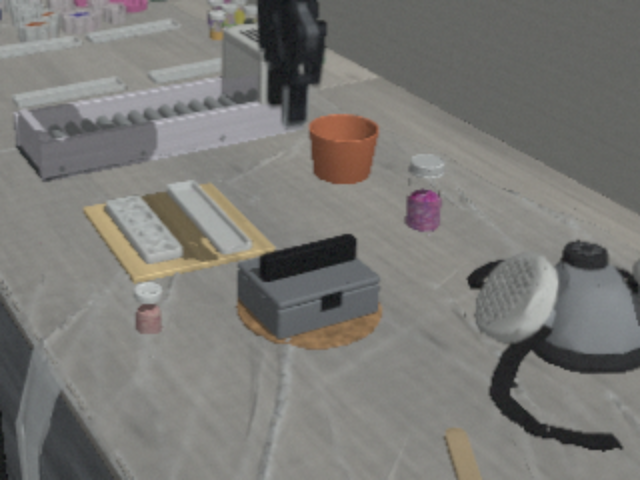

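The side view shows the carrier upright and centred on the mat at (310,290), with the cup, jar and vial untouched. Next I'll fetch the long strip.

drive_tool(series=[0.002,0.018,0,-7.1,-0.1,0.002,0.018,0,-7.1,-0.1,0.002,0.018,0,-7.1,-0.1,0.002,0.018,0,-7.1,-0.1,0.002,0.018,0,-7.1,-0.1,0.002,0.018,-0.01,-7.1,-0.1,0.002,0.018,-0.02,-7.1,-0.1,0.002,0.018,-0.02,-7.1,-0.1])

```text
time_s: 19.33
tool_pos: [0.485, -0.2343, 0.1621]
tcp_rot: [1.858, 2.532, 0.0]
contact_force: [0.8, 0.3, -1.1]
width: 0.0466
finger_force: 0.0
```

drive_tool(series=[0.002,0.018,-0.02,-7.1,-0.1,0.002,0.018,-0.02,-7.1,-0.1,0.002,0.013,-0.02,-7.1,-0.1,0,0,-0.02,0,-0.1,0,0,-0.015,0,-0.1,0,0,0,0,-0.1,0,0,0,0,-0.1])

```text
time_s: 19.92
tool_pos: [0.49, -0.1855, 0.0667]
tcp_rot: [-2.286, -2.15, 0.001]
contact_force: [-0.1, -0.6, -0.0]
width: 0.0468
finger_force: 0.0
```

```bash
python3 - <<'E'
from fit import *
im=bot.get_image("wrist");cv2.imwrite("pics/w10.png",im["color"])
o=bot.observe();print(o["tool_pos"],o["tcp_rot"],o["width"],o["contact_force"],o["time_s"])
look("wrist",[("strip_long",.018)])
E
```

```text
[ 0.49079462 -0.18609715  0.06769707] [-2.28773892e+00 -2.15186007e+00  3.19091365e-04] 0.046920087238978794 [-0.33328233 -0.15073721  0.9829672 ] 19.9667
strip_long 0.77 (array([ 491.7, -182.9]), array([161.5,  36.7]), 86.1) [ 492.4 -172.9   18. ]
```

View pics/w10.png

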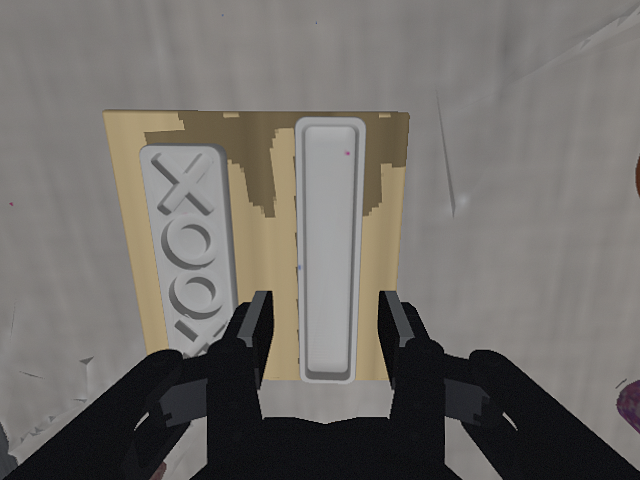

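The wrist view shows the long strip centred between the open jaws at (330,250), with the left finger clear of the short strip. Going down to grip.

drive_tool(series=[0.0005,0.002,-0.02,-0.5,-0.1,0,0,-0.017,0,-0.1,0,0,-0.008,0,-0.1,0,0,-0.003,0,-0.1,0,0,0,0,0.3,0,0,0,0,0.6,0,0,0,0,0.6,0,0,0,0,0.6])

```text
time_s: 20.73
tool_pos: [0.4919, -0.1844, 0.0207]
tcp_rot: [2.297, 2.141, 0.001]
contact_force: [-0.6, 0.1, -0.5]
width: 0.0338
finger_force: 59.6
```

drive_tool(series=[0,0,0.015,0,0.6,0,0,0.03,0,0.6,0.004,0.018,0.03,0.6,0.6,0.008,0.035,0,0.6,0.6,0.008,0.035,0,0.6,0.6,0.008,0.035,0,0.6,0.6,0.008,0.035,0,0.6,0.6,0.008,0.035,0,0.6,0.6])

```text
time_s: 21.4
tool_pos: [0.5357, 0.0105, 0.0956]
tcp_rot: [2.229, 2.213, 0.001]
contact_force: [0.9, -0.0, -1.0]
width: 0.0335
finger_force: 59.8
```

drive_tool(series=[0.007,0.03,0,0,0.6,0.003,0.0075,0,0,0.6,0,0,-0.012,0,0.6,0,0,-0.01,0,0.6,0,0,0,0,0.6,0,0,0,0,0.6])

```text
time_s: 21.9
tool_pos: [0.5445, 0.0458, 0.0722]
tcp_rot: [-2.229, -2.211, 0.002]
contact_force: [0.6, 0.6, -0.6]
width: 0.0333
finger_force: 59.8
```

```bash
python3 - <<'E'
from fit import *
o=bot.observe();print(o["tool_pos"],o["tcp_rot"],o["width"],o["contact_force"],o["time_s"])
look("wrist",[("strip_long",.068)])
E
```

```text
[0.54451898 0.04582495 0.07215167] [-2.22930006 -2.21141792  0.00225059] 0.033283591374940406 [ 0.59048361  0.64736259 -0.62210279] 21.9
strip_long 0.98 (array([544.8,  55.1]), array([144.6,  36.1]), 89.6) [544.9  66.2  68. ]
```

drive_tool(series=[0.001,0.0005,-0.005,0,0.6,0,0,-0.003,0,0.6,0,0,-0.0015,0,0.6,0,0,0,0,0.6,0,0,0,0,0.6])

```text
time_s: 22.42
tool_pos: [0.5462, 0.0469, 0.0632]
tcp_rot: [-2.229, -2.213, 0.0]
contact_force: [-0.0, -0.3, -0.0]
width: 0.0335
finger_force: 59.8
```

drive_tool(series=[0,0,-0.001,0,0.2,0,0,0,0,-0.1,0,0,0,0,-0.1,0,0,0.015,0,-0.1,0,0,0.03,0,-0.1,0,0,0.025,0,-0.3,-0.0186,-0.0322,0,-0.6,-0.3,-0.0186,-0.0322,0,-0.6,-0.3])

```text
time_s: 23.08
tool_pos: [0.5108, -0.0172, 0.1345]
tcp_rot: [2.245, 2.191, 0.005]
contact_force: [-0.4, -1.6, 0.3]
width: 0.0555
finger_force: 0.0
```

drive_tool(series=[-0.0186,-0.0322,0,-0.6,-0.3,-0.0186,-0.0322,0,-0.6,-0.3,-0.0186,-0.0322,-0.005,-0.6,-0.3,-0.0186,-0.0322,-0.01,-0.6,-0.3,-0.0186,-0.0322,-0.015,0,-0.3,0,0,-0.035,0,-0.3,0,0,0,0,-0.3,0,0,0,0,-0.3])

```text
time_s: 23.75
tool_pos: [0.4147, -0.1778, 0.0665]
tcp_rot: [-2.296, -2.137, 0.001]
contact_force: [-0.6, 0.5, 0.7]
width: 0.0553
finger_force: 0.0
```

```bash
python3 - <<'E'
from fit import *
o=bot.observe();print(o["tool_pos"],o["tcp_rot"],o["width"],o["contact_force"],o["time_s"])
look("wrist",[("strip_short",.02)])
E
```

```text
[ 0.41474561 -0.17784584  0.06648288] [-2.29645706e+00 -2.13744442e+00  7.55467824e-04] 0.05530724930184583 [-0.63573457  0.48562254  0.6762012 ] 23.75
strip_short 0.72 (array([ 416. , -178.2]), array([134.7,  42. ]), 86.0) [ 416.3 -171.4   20. ]
```

Well aligned. Down and grip.

drive_tool(series=[0.0005,0,-0.02,0,-0.3,0,0,-0.017,0,-0.3,0,0,-0.007,0,-0.3,0,0,-0.003,0,-0.3,0,0,0,0,0.1,0,0,0,0,0.5,0,0,0,0,0.5,0,0,0,0,0.5])

```text
time_s: 24.52
tool_pos: [0.4175, -0.1786, 0.0214]
tcp_rot: [2.296, 2.141, 0.001]
contact_force: [0.1, 2.3, 6.3]
width: 0.0398
finger_force: 61.1
```

drive_tool(series=[0,0,0.015,0,0.5,0,0,0.03,0,0.5,0.003,0.02,0.03,0,0.5,0.005,0.038,0,0.2,0.5,0.005,0.038,0,0.2,0.5,0.005,0.038,0,0.2,0.5,0.005,0.038,0,0.2,0.5,0.005,0.038,0,0,0.5])

```text
time_s: 25.18
tool_pos: [0.4448, 0.0331, 0.096]
tcp_rot: [2.282, 2.157, 0.001]
contact_force: [1.0, -0.4, -0.3]
width: 0.0396
finger_force: 60.7
```

drive_tool(series=[0.003,0.02,0,0,0.5,0,0.0068,0,0,0.5,0,0,-0.012,0,0.5,0,0,-0.01,0,0.5,0,0,0,0,0.5,0,0,0,0,0.5])

```text
time_s: 25.68
tool_pos: [0.4472, 0.0578, 0.0732]
tcp_rot: [-2.283, -2.157, 0.001]
contact_force: [-0.3, 0.2, -0.4]
width: 0.0397
finger_force: 60.7
```

```bash
python3 - <<'E'
from fit import *
o=bot.observe();print(o["tool_pos"],o["tcp_rot"],o["width"],o["contact_force"],o["time_s"])
look("wrist",[("strip_short",.07),("strip_long",.058)])
E
```

```text
[0.44724415 0.05783858 0.0732205 ] [-2.28281747e+00 -2.15732488e+00  1.38355851e-03] 0.03973737997150848 [-0.34246061  0.17175813 -0.41544987] 25.6833
strip_short 0.93 (array([447.7,  59.9]), array([129.4,  42. ]), 87.1) [448.1  68.9  70. ]
strip_short 0.53 (array([599.3, -37.5]), array([ 4.3, 10.5]), 11.1) [599.6 -36.9  70. ]
```

drive_tool(series=[0,0,-0.005,0,0.5,0,0,-0.0035,0,0.5,0,0,-0.0015,0,0.5,0,0,0,0,0.5,0,0,0,0,0.1,0,0,0,0,-0.3,0,0,0,0,-0.3,0,0,0.015,0,-0.3])

```text
time_s: 26.5
tool_pos: [0.4457, 0.0586, 0.0764]
tcp_rot: [-2.28, -2.155, 0.005]
contact_force: [-0.3, 0.3, 0.2]
width: 0.0555
finger_force: 0.0
```

drive_tool(series=[0,0,0.03,0,-0.3,0,0,0.04,0,-0.3,0,-0.008,0.04,0,-0.3,0,-0.02,0.035,0,-0.3,0,-0.02,0.035,0,-0.3,0,-0.02,0.035,0,-0.3,0,-0.02,0.035,0,-0.3,0,0,0,0,-0.3])

```text
time_s: 27.17
tool_pos: [0.4505, -0.0332, 0.3352]
tcp_rot: [2.277, 2.147, 0.008]
contact_force: [0.7, 0.1, 0.5]
width: 0.0556
finger_force: 0.0
```

```bash
python3 - <<'E'
from fit import *
im=look("wrist",[("strip_short",.06),("strip_long",.058),("mat",.005),("vial",.02),("cup",.06)])
cv2.imwrite("pics/w11.png",im["color"])
o=bot.observe();print(o["tool_pos"],o["contact_force"],o["time_s"])
E
```

```text
strip_short 0.84 (array([447.1,  56.9]), array([137.4,  42.6]), 87.1) [447.5  60.5  60. ]
strip_long 0.84 (array([546.3,  47.1]), array([ 37.5, 163.4]), 0.1) [545.7  53.4  58. ]
vial 0.92 (array([ 347. , -345.9]), array([64.4, 29.5]), 75.7) [ 347.6 -346.6   20. ]
cup 0.79 (array([ 690.3, -129.7]), array([ 82.1, 107.2]), 34.7) [ 688.8 -131.5   60. ]
[ 0.44683955 -0.02884498  0.32664869] [-0.77300436 -0.47381184  0.48080695] 27.4667
```

View pics/w11.png

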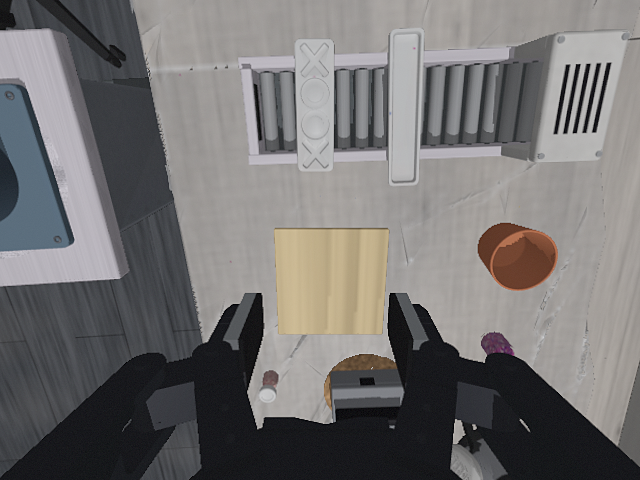

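The wrist view shows the short strip at (315,105) and the long one at (405,107), both back across the rails within 2 mm of where they lay. The carrier is on the mat at (367,395), and the bystanders haven't moved. Handing in.

```bash
python3 -c "
from station import bot
print(bot.close_job())"
```

```text
the job is handed in; nothing more can be done
None
```

The job is done and handed in at about 27 s: the carrier was rolled to the end stop and then set upright on the cork mat, within about 2 mm of its centre. Both strips are back across the rails within about 2 mm of where they lay, and the cup, jar and vial were left alone; the judge's verdict was not shown.

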